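# Press a jar's cork home and ease the sprung arm back

## Task

Two white storage jars stand in two lever presses, and one of them still has its cork standing well proud. Push the red handle of that jar's press down until the cork is fully home, then, keeping hold of or contact with the handle, let the sprung arm rise slowly and evenly (two seconds or more) back to the top, and move clear. Never let the arm snap back, leave the other press alone, and leave the jar standing in its press.

Things in the scene. Friction and masses are not known exactly. Their poses are not given: they have to be found in the camera images.
- press_lever (a joint): hinge of the arm of the press to use (its jar has the proud cork), rad: 0 = at rest at the top, held by a spring; grows as the handle is pressed; about 0.50 when the ram under the arm has driven the cork home and goes no farther. Let go, it snaps up at many rad/s. Pressing takes about 4 N at the top, 6 N low down, 3 N more while the cork moves.
- press_lever_pad (a point): top centre of that press's red handle, a flat paddle 40 x 28 x 14 mm at the free end of the arm. x runs along the arm to the hinge (level, 210 mm away), y across, z out of the top face. At rest the arm slopes up 0.28 rad to the handle, this point 231 to 281 mm above the worktop (base thickness varies); with the cork home down 0.22 rad, this point 104 mm lower, almost straight below.
- cork (a joint): how far the cork still stands out of the jar above its home position, m: 0 = fully home, 0.020 to 0.026 at the start; stiff (6 N), stays where it is put. The cork is 48 mm across; home, its top is still 4 mm above the jar's rim.
- jar_mid (a point): centre, half-way up, of the loose jar with the proud cork: white with a blue band, 67 mm across, 95 mm tall without cork, in a low ring on the wooden base (205 x 110 mm, 18 to 68 mm thick) of its fixed press, under the arm. The post is at the far end; the handle points roughly to the robot and overhangs the base. This press may stand left or right of the other.
- spare_lever (a joint): hinge of the arm of the other, identical press beside it, whose jar is already closed; its handle too is 231 to 281 mm high, so pass over it (rad, 0 = at rest at the top): leave it alone
Things that resemble listed ones, but are neither listed nor needed, are in the scene too. What is shaped like the part that bears cork but green or pink is not meant.

How it is judged (in metres and radians):
On the way, in this order (a step that is already met when the one before it is completed fails the run):
1. the arm is pressed down and the cork is fully home (within 2.5 mm) (value of joint cork below 0.0025 m and value of joint press_lever above 0.4 rad), for 0.1 s.
2. the arm is back at the top (value of joint press_lever below 0.05 rad), for 0.2 s.
At the end, for the whole second after the job is handed in: The cork is home to within 2.5 mm, both arms are at rest at the top (within 0.05 rad), and the jar stands upright in its press (within 15 mm and 0.15 rad of how it stood) (value of joint cork below 0.0025 m and value of joint each of press_lever, spare_lever below 0.05 rad and distance of jar_mid from where it was at the start of the episode below 0.015 m and angle between jar_mid's own z axis and vertical below 0.15 rad); the robot touches nothing.
It fails at once if the arm springs back up faster than 1 rad/s (0.2 m/s at the handle) (velocity of joint press_lever below -1 rad/s).
It fails at once if the arm of the other press is pressed down (more than 0.15 rad) (value of joint spare_lever above 0.15 rad).
It also fails if it takes over 32 s, if anything falls off the work surface, if the arm or the gripper's body presses on something with over 40 N, if the wrist force passes 120 N, or if a joint passes its speed limit or range.

## Robot

A 6-joint arm with a two-finger parallel gripper is mounted at the origin on a cart in front of the work surface, level with it; the furniture and walls round the work are solid. World frame = base frame: x ahead of the robot, y to its left, z up, the work surface at z = 0. Lengths are in m, angles in degrees, forces in N, time in s.
With the tool pointing down it reaches from about 0.3 to 0.875 m from the base axis. Payload 4.2 kg.
Tool frame: the origin (TCP) lies between the finger pads; the fingertips stand 14 mm ahead of it and the grasp point (between the pads) lies 5 mm behind it; y points along the fingers, x is the direction in which the jaws open and shut, and the axes are right-handed (so a half turn about y gives the same grasp; the last joint's range is limited). The gripper opens to 85 mm and grips with 20 to 120 N. Pads are 22 mm wide; open, the fingers measure 114 mm over their backs; the gripper's body (76 mm by 85 mm) begins 54 mm behind the grasp point. The pads swing forward as they close: fully open they stand 13 mm farther back than shut.
Start: joints at [-67.208, 18.312, 89.639, -0, 72.044, -1.146], TCP at [0.233, -0.526, 0.245] pointing down, gripper open.
Joint ranges: [-177.97, 177.97], [-48.28, 115.42], [12.27, 149.76], [-77.06, 257.06], [2.81, 150.46], [-146.56, 146.56]. Speed limits (degrees/s): [147.25, 147.25, 180, 180, 180, 180].

## Interface

Orientations are given as [roll, pitch, yaw] about the fixed x, y, z axes, in that order (R = Rz(yaw) Ry(pitch) Rx(roll)).
In Python, from plant import sensors, optics, manip gives the robot as it stands.
- The arm moves only by the shell command python3 -m handwheel 'ROWS' [OPENING] [FORCE]. ROWS is JSON, one flat list of numbers, 4 for each row, row after row: the shift along the tool's x, y, z in mm, then the turn about the tool's y in rad. A call has 1 to 8 rows; each row is the pose to reach, as a shift and turn from the pose commanded when the call began, along the tool's axes at that moment; what a row does not reach only later rows make up. A row lasts 1/10 s, in which the tool goes at most 50 mm and 8.59 degrees, less where a joint would pass 70% of its speed; a pose out of reach is approached as far as the arm can. A call with a gripper value outside its range is refused whole. OPENING is the gripper command: -1 is shut, 1 is fully open, values between are in proportion, set as the call begins (- or left out, the last holds). The fingers move at their own pace and stop on an object; FORCE is the grip in N (left out, the last holds). Time passes only in rows, so rows that repeat a pose let the fingers close. It gives the time, the measured TCP pose, the force and the opening at its end, in the units of the state.
- sensors.read_state(): the state, without advancing time (a new reading comes with each control period).
- optics.camera(name): name is "side" or "top" or "wrist"; returns (picture, depth): 420x560x3 uint8, red, green, blue; 420x560 float32, m along the optical axis (not along the pixel's ray), 0 where there is no reading.
- optics.get_calibration(name): a dict with "fx", "fy", "cx", "cy" (pixels), "R" (3x3) and "t" (3): a world point X has camera coordinates R X + t; the wrist camera has in their place "tool_from_camera" (4x4, takes a point from camera to tool coordinates, whose origin is the TCP and whose axes are the tool frame's). Camera axes: x right, y down, z forward; pixel columns grow to the right and rows downward; lengths in m; the calibration is good to about 2 mm. A picture is of the moment at which its call begins: read the wrist's pose just before it. get_calibration takes no time and is no camera call.
- manip.hand_in(): hands the job in, once; it reports no verdict.
The state is a dict: "time_s": time; "joints": joint angles; "joint_velocities": joint speeds; "effort": joint torques, N m; "position": TCP position; "orientation": TCP orientation; "ft_force": force on the tool from outside, world axes, zero at the start; "ft_torque": the same for the moment, N m; "gripper_width": opening from 0.0 (shut) to 1.0 (fully open).
Only numpy, scipy, OpenCV 4.12 (cv2) and the standard library are available. Lean on these libraries where they do the work, as an engineer would, in place of code of your own. Each camera call takes 0.05 s, during which the arm holds its last target. There are 200 camera calls.

## Working session

There is one attempt and no reset: what is moved stays moved. The work goes in short steps, Python scripts to look and compute and a shell command to move; the robot and the scene stay as the last step left them, time stands still between calls to the robot, and variables do not carry over. Pictures are saved under pics/ and viewed, about 8 in all and at most 12, crops included, and the job is handed in when it is done.

```bash
ls; mkdir -p pics; python3 - <<'E'
from plant import sensors, optics
import cv2,numpy as np
s=sensors.read_state();print({k:np.round(v,3).tolist() for k,v in s.items()})
for n in("top","side"):
    p,d=optics.camera(n);cv2.imwrite(f"pics/{n}0.png",p[:,:,::-1]);np.save(f"pics/{n}0.npy",d)
    print(optics.get_calibration(n))
E
```

```text
pics
{'time_s': 0.0, 'joints': [-67.209, 18.35, 89.708, -0.0, 72.041, -1.146], 'joint_velocities': [0.04, 0.1, -0.026, 0.032, -0.151, -0.014], 'effort': [0.001, -41.552, -23.416, 0.0, 0.008, 0.0], 'position': [0.233, -0.525, 0.244], 'orientation': [-89.998, 0.1, -66.063], 'ft_force': [0.41, -0.169, -0.077], 'ft_torque': [0.009, -0.051, 0.052], 'gripper_width': 1.003}
{'fx': 531.9820834106451, 'fy': 531.9820834106451, 'cx': 280.9197030226573, 'cy': 206.60197194885905, 'R': array([[ 0.02110661, -0.99960498,  0.01855794],
       [-0.99855685, -0.02199407, -0.04899465],
       [ 0.04938346, -0.01749705, -0.99862662]]), 't': array([0.20689988, 0.44422536, 1.46284619])}
{'fx': 546.8447773589818, 'fy': 546.8447773589818, 'cx': 282.1852959762376, 'cy': 198.65577849704084, 'R': array([[ 0.99724386, -0.07186766, -0.01843142],
       [-0.044818  , -0.38554289, -0.92160079],
       [ 0.05912719,  0.9198868 , -0.38770125]]), 't': array([-0.42447425,  0.2648331 ,  1.32698077])}
```

View pics/top0.png

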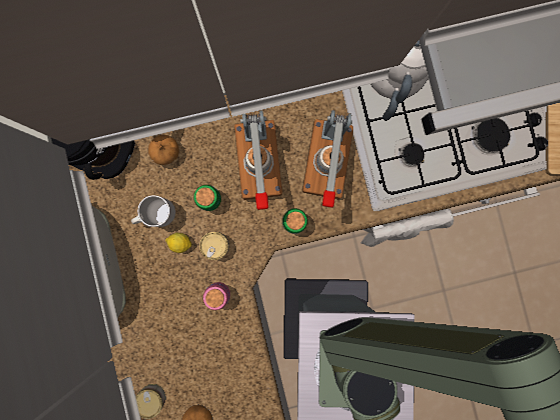

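View pics/side0.png

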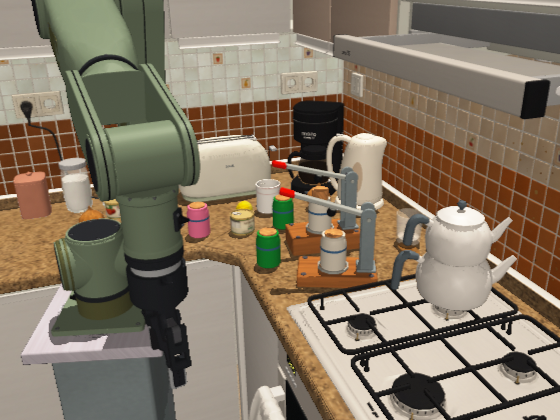

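```bash
python3 - <<'E'
import cv2,numpy as np
from plant import optics
a=cv2.imread("pics/side0.png")[150:290,260:390];cv2.imwrite("pics/c.png",cv2.resize(a,None,fx=4,fy=4,interpolation=3))
for n in("top","side"):
    c=optics.get_calibration(n);p=cv2.imread(f"pics/{n}0.png").astype(int);d=np.load(f"pics/{n}0.npy")
    m=((p[...,2]>150)&(p[...,1]<70)&(p[...,0]<70)).astype('u1')
    k,l,st,ce=cv2.connectedComponentsWithStats(m)
    for i in range(1,k):
        if st[i,4]<15: continue
        v,u=np.where((l==i)&(d>0)); z=d[v,u]
        X=np.c_[(u-c['cx'])*z/c['fx'],(v-c['cy'])*z/c['fy'],z]
        W=(X-c['t'])@c['R']
        if n=="top":
            t=W[W[:,2]>np.median(W[:,2])-.03]
            r=cv2.minAreaRect((t[:,:2]*1000).astype('f4')); print(r)
            A=np.c_[t[:,:2]-t[:,:2].mean(0),np.ones(len(t))];print('plane',np.linalg.lstsq(A,t[:,2],rcond=None)[0])
        print(n,st[i],ce[i].round(),np.median(W,0).round(4),W.min(0).round(3),W.max(0).round(3))
E
```

```text
((450.88763427734375, 110.4635009765625), (25.738351821899414, 36.34177780151367), 83.2942886352539)
plane [-0.2892479   0.07449231  0.2437447 ]
top [323 190  12  17 161] [328. 198.] [0.4506 0.1111 0.2439] [0.432 0.097 0.236] [0.47  0.123 0.254]
((441.18475341796875, 266.2747802734375), (35.89508056640625, 25.96049690246582), 8.927825927734375)
plane [-0.27511062 -0.01987548  0.26422063]
top [255 192  13  17 169] [261. 200.] [0.441  0.2666 0.2646] [0.423 0.253 0.254] [0.46  0.281 0.273]
side [272 160  15   9  78] [279. 164.] [0.4396 0.2535 0.2618] [0.422 0.244 0.249] [0.459 0.27  0.271]
side [280 187  15  11 110] [287. 192.] [0.4487 0.0973 0.2419] [0.432 0.087 0.099] [0.469 0.416 0.249]
```

View pics/c.png

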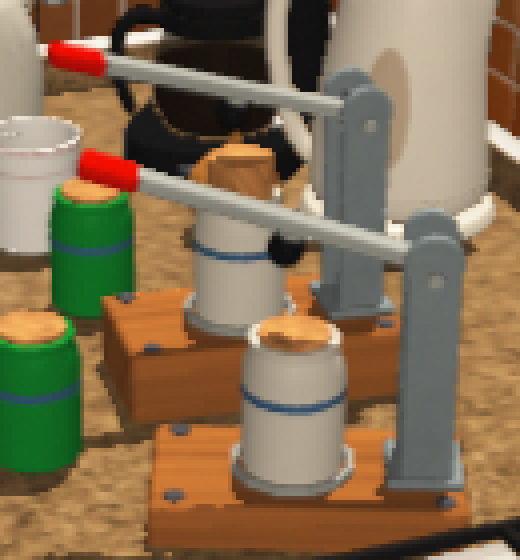

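The top view and the crop show these candidates:

| Candidate | Side pixel | What it is |
|---|---|---|
| Left or far press | jar (320,210), handle (279,164) | white jar, cork standing tall |
| Right or near press | jar (334,250), handle (287,192) | white jar, cork nearly flush |
| Green jars | (283,212), (268,248) | decoys |
| Pink jar | (198,220) | decoy |

I choose the left press. Its handle is at about (0.441, 0.267, 0.264), and the given height range of 0.231–0.281 fits. Its slope of 0.275 matches the given 0.28. Next I check overhead clearance.

```bash
python3 - <<'E'
import numpy as np
from plant import optics
c=optics.get_calibration("top");d=np.load("pics/top0.npy")
v,u=np.mgrid[0:420,0:560];X=np.stack([(u-c['cx'])*d/c['fx'],(v-c['cy'])*d/c['fy'],d],-1)
W=(X-c['t'])@c['R']
for p in[(60,60),(150,60),(210,90),(230,105),(300,80),(40,200),(90,250),(480,80),(430,120),(253,122),(253,132),(258,158),(262,180),(261,193),(262,206)]:print(p,W[p[1],p[0]].round(3))
E
```

```text
(60, 60) [0.544 0.469 0.922]
(150, 60) [0.566 0.388 0.863]
(210, 90) [0.579 0.338 0.688]
(230, 105) [0.585 0.318 0.569]
(300, 80) [0.616 0.2   0.624]
(40, 200) [0.406 0.57  0.72 ]
(90, 250) [0.331 0.549 0.567]
(480, 80) [ 0.629 -0.102  0.607]
(430, 120) [ 0.555 -0.012  0.628]
(253, 122) [0.632 0.291 0.209]
(253, 132) [0.607 0.291 0.212]
(258, 158) [0.543 0.277 0.228]
(262, 180) [0.488 0.266 0.253]
(261, 193) [0.458 0.267 0.255]
(262, 206) [0.427 0.264 0.27 ]
```

```bash
python3 -m handwheel '[0,-50,0,0, 0,-100,0,0, -30,-115,24,-0.1, -65,-115,52,-0.25, -104,-115,83,-0.4, -143,-115,114,-0.55, -182,-115,145,-0.7, -221,-115,176,-0.85]' -1 40
```

```text
time_s: 0.9
position: [0.3043, -0.2501, 0.36]
orientation: [-90.0, 0.0, -17.1]
ft_force: [0.7, -0.9, 0.7]
gripper_width: 0.004
```

```bash
python3 -m handwheel '[-2,0,49,-0.1, -4,0,98,-0.2, -6,0,147,-0.3, -8,0,196,-0.42, -10,0,245,-0.42, -12,0,294,-0.42, -14,0,343,-0.42, -16,0,392,-0.42]' -1 40
```

```text
time_s: 1.7
position: [0.406, 0.1289, 0.3601]
orientation: [-90.0, -0.0, 6.7]
ft_force: [1.7, 0.2, 0.2]
gripper_width: 0.002
```

```bash
python3 -m handwheel '[17,0,44,0, 34,0,88,0, 51,0,133,0, 51,0,133,0, 51,0,133,0]' -1 40; python3 - <<'E'
from plant import sensors, optics
import cv2,numpy as np
from scipy.spatial.transform import Rotation as Ro
s=sensors.read_state();p,d=optics.camera("wrist");c=optics.get_calibration("wrist")
cv2.imwrite("pics/w1.png",p[:,:,::-1])
p=p.astype(int);m=((p[...,0]>130)&(p[...,1]<70)&(p[...,2]<70)).astype('u1')
k,l,st,ce=cv2.connectedComponentsWithStats(m)
T=np.array(c['tool_from_camera'])
for i in range(1,k):
    if st[i,4]<100: continue
    v,u=np.where((l==i)&(d>0)); z=d[v,u]
    X=np.c_[(u-c['cx'])*z/c['fx'],(v-c['cy'])*z/c['fy'],z]@T[:3,:3].T+T[:3,3]
    W=X@Ro.from_euler('xyz',s['orientation'],degrees=True).as_matrix().T+s['position']
    print(st[i],'tool',np.median(X,0).round(4),X.min(0).round(3),X.max(0).round(3),'world',np.median(W,0).round(4),W.min(0).round(3),W.max(0).round(3))
print(s['position'],s['orientation'],s['ft_force'])
E
```

```text
time_s: 2.2
position: [0.441, 0.2653, 0.3592]
orientation: [-90.1, 0.1, 6.8]
ft_force: [-0.7, -0.4, 0.5]
gripper_width: -0.001
[ 248  188   59   46 1177] tool [-0.0047  0.0953 -0.0022] [-0.02   0.09  -0.117] [0.018 0.36  0.015] world [0.436  0.2624 0.264 ] [ 0.42   0.147 -0.   ] [0.46  0.282 0.269]
[272 363  16  26 343] tool [ 0.0005  0.1188 -0.1491] [-0.006 -0.061 -0.164] [0.006 0.128 0.011] world [0.4585 0.1171 0.2407] [0.439 0.103 0.232] [0.467 0.277 0.42 ]
[0.44104132 0.26534117 0.3592437 ] [-90.08849758   0.12237371   6.81428532] [-0.72757156 -0.44023512  0.45800586]
```

View pics/w1.png

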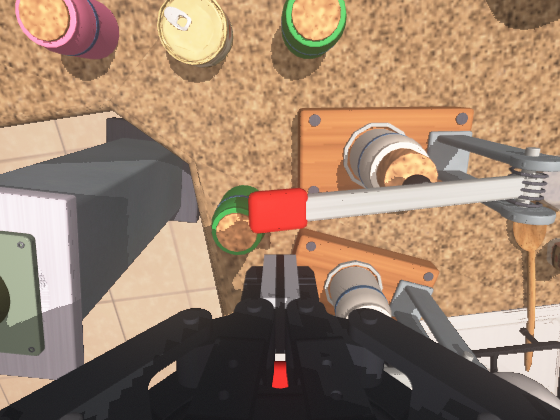

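The wrist view shows the red paddle (278,210) straight below the tool, aligned with it, and the proud cork under this arm at (405,170). The handle is centred to within about 5 mm, so I press now.

```bash
python3 -m handwheel '[-2,20,0,0, -2,40,0,0, -2,55,0,0, -2,65,0,0, -2,75,0,0, -2,82,0,0, -2,90,0,0, -2,98,0,0]' -1 40
python3 -m handwheel '[0,8,0,0, 0,16,0,0, 0,24,0,0, 0,32,0,0, 0,40,0,0, 0,48,0,0, 0,54,0,0, 0,60,0,0]' -1 40
```

```text
time_s: 3.05
position: [0.4395, 0.2647, 0.2627]
orientation: [-90.0, -0.1, 6.7]
ft_force: [-1.6, 0.1, 4.8]
gripper_width: 0.003
time_s: 3.85
position: [0.4386, 0.2646, 0.202]
orientation: [-90.0, 0.1, 6.7]
ft_force: [-3.6, -0.6, 8.5]
gripper_width: 0.002
```

```bash
python3 -m handwheel '[0,6,0,0, 0,12,0,0, 0,17,0,0, 0,21,0,0, 0,24,0,0, 0,24,0,0]' -1 40
python3 -m handwheel '[0,2,0,0, 0,4,0,0, 0,4,0,0]' -1 40
```

```text
time_s: 4.45
position: [0.441, 0.2649, 0.1787]
orientation: [-90.0, -0.2, 6.7]
ft_force: [1.5, -1.2, 7.1]
gripper_width: -0.001
time_s: 4.75
position: [0.4415, 0.265, 0.1757]
orientation: [-90.0, -0.3, 6.7]
ft_force: [-0.7, -1.4, 12.4]
gripper_width: 0.002
```

```bash
python3 -m handwheel '[0,1,0,0, 0,2,0,0, 0,3,0,0, 0,3,0,0]' -1 40
python3 -m handwheel '[0,1,0,0, 0,2,0,0, 0,3,0,0, 0,3,0,0]' -1 40; python3 - <<'E'
from plant import optics
import cv2
p,d=optics.camera("side");cv2.imwrite("pics/s2.png",cv2.resize(p[150:290,250:390,::-1],None,fx=4,fy=4,interpolation=3))
E
```

```text
time_s: 5.15
position: [0.4418, 0.2651, 0.1745]
orientation: [-89.9, -0.4, 6.7]
ft_force: [-1.0, -3.2, 21.6]
gripper_width: 0.001
time_s: 5.55
position: [0.4421, 0.2652, 0.1734]
orientation: [-89.9, -0.5, 6.7]
ft_force: [-4.8, -6.0, 32.5]
gripper_width: 0.001
```

View pics/s2.png

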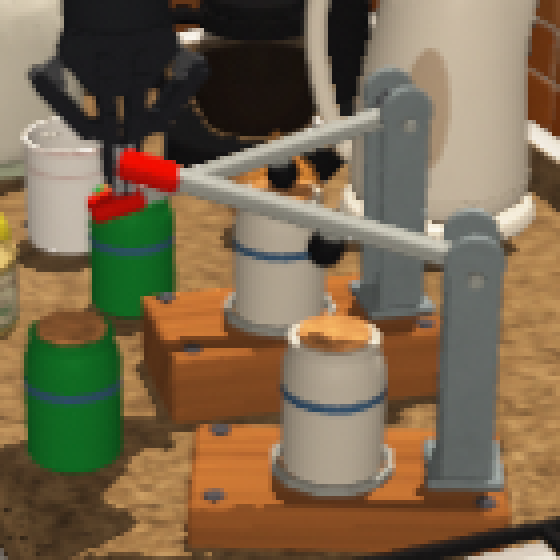

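The near arm's handle still sits at the top, and the used press's handle (118,205 in the crop) is fully down. Force has climbed to 32 N over the last 2 mm, so this is the hard stop and the cork is home. I now release slowly at 3.5 mm per row.

```bash
python3 -m handwheel '[0,-2,0,0, 0,-4,0,0, 0,-7,0,0, 0,-10,0,0, 0,-13.5,0,0, 0,-17,0,0, 0,-20.5,0,0, 0,-24,0,0]' -1 40
python3 -m handwheel '[0,-3.5,0,0, 0,-7,0,0, 0,-10.5,0,0, 0,-14,0,0, 0,-17.5,0,0, 0,-21,0,0, 0,-24.5,0,0, 0,-28,0,0]' -1 40
python3 -m handwheel '[0,-3.5,0,0, 0,-7,0,0, 0,-10.5,0,0, 0,-14,0,0, 0,-17.5,0,0, 0,-21,0,0, 0,-24.5,0,0, 0,-28,0,0]' -1 40
```

```text
time_s: 6.4
position: [0.4393, 0.2647, 0.1922]
orientation: [-90.0, -0.0, 6.7]
ft_force: [-1.9, -0.5, 5.1]
gripper_width: 0.003
time_s: 7.2
position: [0.4385, 0.2646, 0.2198]
orientation: [-90.0, 0.1, 6.7]
ft_force: [-3.7, -0.8, 5.5]
gripper_width: -0.0
time_s: 8.0
position: [0.4409, 0.2649, 0.249]
orientation: [-90.0, -0.2, 6.7]
ft_force: [3.7, 0.1, 2.9]
gripper_width: -0.0
```

```bash
python3 -m handwheel '[0,-3.5,0,0, 0,-7,0,0, 0,-10.5,0,0, 0,-14,0,0, 0,-17.5,0,0, 0,-21,0,0, 0,-24.5,0,0, 0,-28,0,0]' -1 40
python3 -m handwheel '[0,-3,0,0, 0,-6,0,0, 0,-9,0,0, 0,-12,0,0, 0,-15,0,0, 0,-18,0,0, 0,-18,0,0, 0,-18,0,0]' -1 40
```

```text
time_s: 8.8
position: [0.4393, 0.2645, 0.2765]
orientation: [-90.0, 0.0, 6.7]
ft_force: [3.1, -0.2, 2.1]
gripper_width: 0.001
time_s: 9.6
position: [0.4393, 0.2646, 0.2943]
orientation: [-90.0, 0.0, 6.7]
ft_force: [-0.6, -0.4, 0.3]
gripper_width: 0.006
```

```bash
python3 -m handwheel '[0,-15,0,0, 0,-40,0,0, 0,-70,0,0, -20,-90,0,0, -50,-90,0,0, -80,-90,0,0, -80,-90,0,0, -80,-90,0,0]' -1 40
python3 - <<'E'
from plant import optics,sensors
import cv2,numpy as np
p,d=optics.camera("side");cv2.imwrite("pics/s3.png",cv2.resize(p[150:290,250:390,::-1],None,fx=4,fy=4,interpolation=3))
p,d=optics.camera("top");c=optics.get_calibration("top");p=p.astype(int)
m=((p[...,0]>150)&(p[...,1]<70)&(p[...,2]<70)).astype('u1')
k,l,st,ce=cv2.connectedComponentsWithStats(m)
for i in range(1,k):
    if st[i,4]<15: continue
    v,u=np.where((l==i)&(d>0));z=d[v,u]
    print(st[i],np.median((np.c_[(u-c['cx'])*z/c['fx'],(v-c['cy'])*z/c['fy'],z]-c['t'])@c['R'],0))
print(sensors.read_state()['ft_force'])
E
```

```text
time_s: 10.4
position: [0.3598, 0.2553, 0.3845]
orientation: [-90.0, -0.1, 6.7]
ft_force: [-0.1, -0.1, -0.1]
gripper_width: -0.0
[323 190  12  17 161] [0.4505867  0.11113222 0.2438402 ]
[255 192  12  12 120] [0.44574717 0.26686906 0.26331753]
[1.10506211 0.58252155 0.62281705]
```

View pics/s3.png

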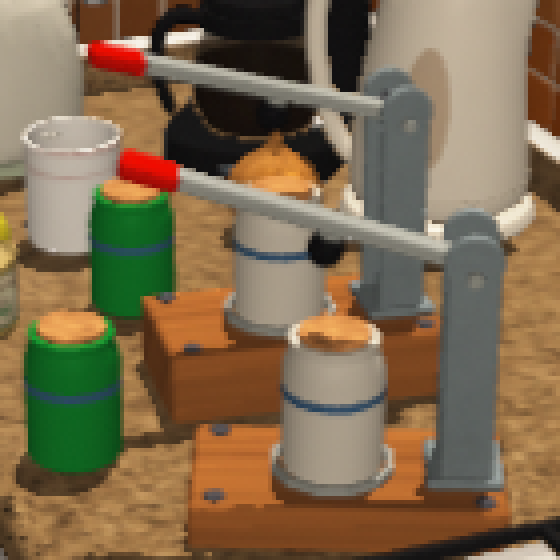

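The arm is back at the top, and the onion-like thing behind the jar (275,160) is now visible where the proud cork hid it. I check the cork heights numerically.

```bash
python3 - <<'E'
from plant import optics
import cv2,numpy as np
c=optics.get_calibration("top")
def cloud(d):
    v,u=np.mgrid[0:420,0:560];return (np.stack([(u-c['cx'])*d/c['fx'],(v-c['cy'])*d/c['fy'],d],-1)-c['t'])@c['R']
p,d=optics.camera("top")
for name,pp,dd in(("before",cv2.imread("pics/top0.png")[:,:,::-1],np.load("pics/top0.npy")),("after",p,d)):
    W=cloud(dd);h=cv2.cvtColor(np.ascontiguousarray(pp),cv2.COLOR_RGB2HSV)
    for n,(u0,u1) in(("left",(240,278)),("right",(310,348))):
        s=np.s_[138:180,u0:u1];w=W[s];H=h[s]
        wood=(H[...,1]>70)&(H[...,0]<25);z=w[...,2]
        q=z[wood&(z>.09)&(z<.2)];base=np.median(z[wood&(z<.08)&(z>.01)])
        wh=(H[...,1]<50)&(z>.09)&(z<.2)&(H[...,2]>140)
        print(name,n,'base',base.round(4),'cork',np.percentile(q,[25,50,75]).round(4),len(q),'rim',np.percentile(z[wh],[50,75]).round(4),wh.sum(), 'jar xy',w[wood&(z>.09)&(z<.2)][:,:2].mean(0).round(3))
E
```

```text
before left base 0.0511 cork [0.1716 0.1737 0.1756] 146 rim [0.1468 0.1495] 49 jar xy [0.556 0.28 ]
before right base 0.0311 cork [0.1278 0.13   0.1326] 132 rim [0.1273 0.1292] 84 jar xy [0.567 0.1  ]
after left base 0.0511 cork [0.1471 0.1492 0.1515] 134 rim [0.1461 0.1489] 61 jar xy [0.557 0.28 ]
after right base 0.0311 cork [0.1277 0.1296 0.1322] 133 rim [0.1266 0.1298] 78 jar xy [0.567 0.1  ]
```

```bash
python3 -c "
from plant import manip;print(manip.hand_in())"
```

```text
the job is handed in; nothing more can be done
None
```

The cork of the left press's jar is fully home, its arm is back at rest at the top, and the job is handed in; no verdict was reported.

**What I did:** I pressed the left press's handle with the closed fingertips until it hit the hard stop at about 32 N. I then let it rise over about 3.5 s with the fingertips following it up, and moved clear. The robot clock was at about 10.4 s of the 32 s allowed.

**Last checks:**
- **Cork:** it dropped 24.5 mm and now stands 98.1 mm above its base, against 98.5 mm for the jar that was already closed.
- **Jar:** its position is unchanged to within 1 mm, and it looks upright in its ring.
- **Handles:** the used handle is at 0.263 m, against 0.265 m at the start. The other press's handle is still at 0.244 m.
- **Clearance:** the force on the tool reads about 1 N, which is noise level.

No check failed or disagreed. I did not measure the arm's upward speed directly; the fingertips rose at about 0.035 m/s, and the force readings stayed above zero until the top.

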